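# Spring open the bunker's roof

### The arm

A 6-joint arm with a two-finger parallel gripper is mounted at the origin on the work surface. World frame = base frame: x ahead of the robot, y to its left, z up, the work surface at z = 0. Lengths are in m, angles in degrees, forces in N, time in s.
With the tool pointing down it reaches from about 0.425 to 0.95 m from the base axis. Payload 14.7 kg.
Tool frame: the origin (TCP) lies at the very end of the fingers, on their centre line; the grasp point (between the pads) lies 19 mm behind it; z points along the fingers, y is the line along which they close (so a half turn about z gives the same grasp; the last joint's range is limited). The gripper opens to 85 mm and grips with 20 to 120 N. Pads are 22 mm wide; open, the fingers measure 114 mm over their backs; the gripper's body (76 mm by 85 mm) begins 54 mm behind the grasp point. The pads swing forward as they close: fully open they stand 13 mm farther back than shut.
Start: joints at [68.491, 27.513, 91.461, -0, 61.026, -2.67], TCP at [0.21, 0.615, 0.192] pointing down, gripper open.
Joint ranges: [-157.49, 157.49], [-46.99, 117.5], [13.45, 153.17], [-89.5, 269.5], [5.16, 153.95], [-167.48, 167.48]. Speed limits (degrees/s): [108.29, 108.29, 136.94, 172.46, 172.46, 172.46].

### API

Orientations are given as [roll, pitch, yaw] about the fixed x, y, z axes, in that order (R = Rz(yaw) Ry(pitch) Rx(roll)).
In Python, from rig import bot gives the robot as it stands.
- The arm moves only by the tool carry_out, never from a script. Its arguments are lists of equal length, an entry for each row: "dp": the shift along the tool's x, y, z in units of 25 mm (1.0 is 25 mm), a list of three; "delta_rot": the turn, a rotation vector about the tool's x, y, z in units of 0.08 rad (1.0 is 0.08 rad), a list of three; "fingers": the gripper command: -1 is shut, 1 is fully open, values between are in proportion. A call has 1 to 12 rows; each row shifts and turns the commanded pose from where the row before left it, along the tool's axes as they then stand; what a row does not reach is not made up. A row lasts 1/10 s, in which the tool goes at most 50 mm and 8.59 degrees, less where a joint would pass 70% of its speed; a pose out of reach is approached as far as the arm can. A call with a number of a shift or a turn outside -1 to 1 is refused whole. A call with a gripper value outside its range is refused whole. The fingers move at their own pace and stop on an object; the grip force is fixed at half the most. Time passes only in rows, so rows that do not move let the fingers close. It gives the time, the measured TCP pose, the force, the opening and the grip force at its end, in the units of the state.
- bot.get_state(): the state, without advancing time (a new reading comes with each control period).
- bot.camera(name): name is "scene" or "top"; returns (picture, depth): 480x640x3 uint8, red, green, blue; 480x640 float32, m along the optical axis (not along the pixel's ray), 0 where there is no reading.
- bot.calibration(name): a dict with "fx", "fy", "cx", "cy" (pixels), "position" and "rotation" of the camera in the world. Camera axes: x right, y up, looking along -z (the intrinsics and any distortion apply to the point x, -y, -z); pixel columns grow to the right and rows downward; lengths in m; the calibration is good to about 2 mm. A picture is of the moment at which its call begins. calibration takes no time and is no camera call.
- bot.job_done(): hands the job in; it is judged then, once.
The state is a dict: "clock": time; "joint_positions": joint angles; "qd": joint speeds; "effort": joint torques, N m; "tcp_pos": TCP position; "eef_rot": TCP orientation; "wrist_force": force on the tool from outside, world axes, zero at the start; "ft_torque": the same for the moment, N m; "opening": finger opening in m; "grasp_force": force on a finger pad.
Only numpy, scipy, OpenCV 4.12 (cv2) and the standard library are available. Lean on these libraries where they do the work, as an engineer would, in place of code of your own. Each camera call takes 0.05 s, during which the arm holds its last target. There are 200 camera calls.

### The job

Press down the orange release tab on the front of the grey bunker so that its roof springs half open, then push the roof with the fingers all the way back past upright until it stays fully open by itself, and let go. Nothing is to be gripped or picked up: leave the bunker standing where it is, and do not disturb the bishop, the jar or the other things around it.

Things in the scene. Friction and masses are not known exactly. Their poses are not given: they have to be found in the camera images.
- bunker: Grey plastic bunker model, loose on the table, about 0.9 kg: open box 130 (its x) by 150 mm (its y), walls 62 mm high, 6 mm thick, shut by a flat roof, top 72 mm up. Origin: centre of its underside. Its -x side is the front (towards the robot, turned up to 0.5 rad either way), z up. The orange tab stands out mid-front; the roof hinge runs along the rear, parallel to y. Inside floor 15 mm up.
- tab_pad (a point): Pressing point on top of the orange tab's pad, 55 mm above the table, bunker x = -110 mm, y = 0. Pad: 38 mm wide (y), 6 mm thick, level, standing out 48 mm in front of its pivot; the point is 36 mm in front of the pivot, 12 mm from the outer end. Only the table is under it. Above the pivot an orange upright with a nose, top 78 mm above the table, holds the roof's front edge down.
- tab (a joint): Rotation of the tab, rad: 0 untouched, growing as the pad is pressed down, stop at 0.35 (pressing point about 12 mm lower). Sprung back: about 2 N at the pressing point starts it, 5 N takes it to the stop. At about 0.2 to 0.25 the roof is freed and swings up by itself in about half a second; the tab may then be let go.
- roof (a joint): Opening angle of the roof, rad: 0 shut and latched, growing as its front edge swings up and back. Once released a spring lifts it to about 0.95 and no farther. From there it moves freely, softly damped, with its own 70 g: let go before upright (1.57) it sinks back to 0.95; past about 1.65 it falls on to its stop at 1.85 and stays fully open.
- roof_hinge (a point): Point on the roof's hinge line, midway across, 68 mm above the table, at bunker x = +58 mm. The hinge line is parallel to the bunker's y. Does not move with the roof; its axes are the bunker's.
- roof_edge (a point): Middle of the roof's front edge, at half its thickness; moves with the roof. The roof is a slab 120 mm long from hinge line to this edge, 150 mm wide, 8 mm thick, centred on the hinge line's height. Shut: 68 mm above the table, bunker x = -62 mm. Sprung up: about 165 mm up, x = -12 mm. Fully open: about 183 mm up, x = +91 mm.
- bishop: Boxwood chess bishop, 34 mm across the foot, 77 mm tall, standing loose beside the bunker on its left (+y of the bunker). Origin: centre of its underside. To be left alone.
- jar: Glass jar with steel twist cap, 60 mm across, 85 mm tall, standing loose beside the bunker on its right (-y of the bunker). Origin: centre of its underside. To be left alone.
- crater: Tan resin bomb crater, low ring 112 mm across and 20 mm high, loose at one side of the table. Origin: centre of its underside. To be left alone.
- ruin: Ruined brick wall model on a 90 by 70 mm base, 49 mm high, loose at one side of the table. Origin: centre of the base's underside. To be left alone.
- paint_a: Green paint bottle with white cap, 28 mm across, 62 mm tall, loose behind the bunker. Origin: centre of its underside. To be left alone.
- paint_b: Red paint bottle with white cap, 28 mm across, 62 mm tall, loose behind the bunker. Origin: centre of its underside. To be left alone.
Things that resemble listed ones, but are neither listed nor needed, are in the scene too. What is shaped like the bunker but pink or purple is not meant.

How it is judged:
By the outcome, as a careful person would: the job done as asked, in the order asked, and still so for the second after the job is handed in, with the robot touching nothing.
It also fails if it takes over 40 s, if anything falls off the work surface, if the arm or the gripper's body presses on something with over 40 N, if the wrist force passes 120 N, or if a joint passes its speed limit or range.

## Working session

There is one attempt and no reset: what is moved stays moved. The work goes in short steps, Python scripts to look and compute and a tool call to move; the robot and the scene stay as the last step left them, time stands still between calls to the robot, and variables do not carry over. Pictures are saved under pics/ and viewed, at most 10 in all, crops included, and the job is handed in when it is done.

Besides the shell and the picture viewer there is one more tool, called as name(argument=value, ...), one argument or row to a line, values as JSON. carry_out: Moves the arm, as the interface text tells. Its arguments: {"type":"object","properties":{"dp":{"type":"array","items":{"type":"array","items":{"type":"number"}}},"delta_rot":{"type":"array","items":{"type":"array","items":{"type":"number"}}},"fingers":{"type":"array","items":{"type":"number"}}},"required":["dp","delta_rot","fingers"]}

```bash
mkdir -p pics; cat > h.py <<'E'
import numpy as np,cv2
from rig import bot
def snap(n,f):
    p,d=bot.camera(n); cv2.imwrite(f'pics/{f}.png',p[:,:,::-1]); np.savez(f'pics/{f}.npz',p=p,d=d); return p,d
def cloud(n,d):
    c=bot.calibration(n); v,u=np.mgrid[:480,:640]
    P=np.stack([(u-c['cx'])/c['fx']*d,-(v-c['cy'])/c['fy']*d,-d],-1)
    return P@np.array(c['rotation']).T+np.array(c['position'])
E
python3 - <<'E'
from h import *
for n in('top','scene'):
    snap(n,n+'1'); print(bot.calibration(n))
print(bot.get_state())
E
```

```text
{'fx': 471.60946435778436, 'fy': 471.60946435778436, 'cx': 315.4224137782329, 'cy': 231.0866376687078, 'position': array([ 0.49903146, -0.0183955 ,  1.31775054]), 'rotation': array([  2.25853712,   0.32952556, -89.79480643])}
{'fx': 618.7597456031143, 'fy': 618.7597456031143, 'cx': 329.5301435107459, 'cy': 241.20363338618097, 'position': array([1.43567983, 0.18785919, 1.29491908]), 'rotation': array([ 36.26419349,  -0.95868951, 102.47002642])}
{'clock': 0.1, 'joint_positions': array([ 6.84912722e+01,  2.75485856e+01,  9.14896251e+01,  1.37792231e-03,
        6.10252378e+01, -2.67286316e+00]), 'qd': array([ 0.08965139, -0.12023363, -0.24301912, -0.03781273,  0.03318227,
       -0.00441641]), 'effort': array([ 1.87378646e-03, -9.52261090e+01, -4.31042862e+01, -2.21334180e-04,
        5.29764526e-03, -4.13802377e-05]), 'tcp_pos': array([0.2097124 , 0.61481351, 0.19111362]), 'eef_rot': array([-1.79936677e+02, -4.16221954e-03,  1.61163465e+02]), 'wrist_force': array([-0.48393253,  0.28374343,  0.22899276]), 'ft_torque': array([ 0.00796867,  0.01767584, -0.00277139]), 'grasp_force': 0.0, 'opening': 0.08537270296068823}
```

View pics/top1.png

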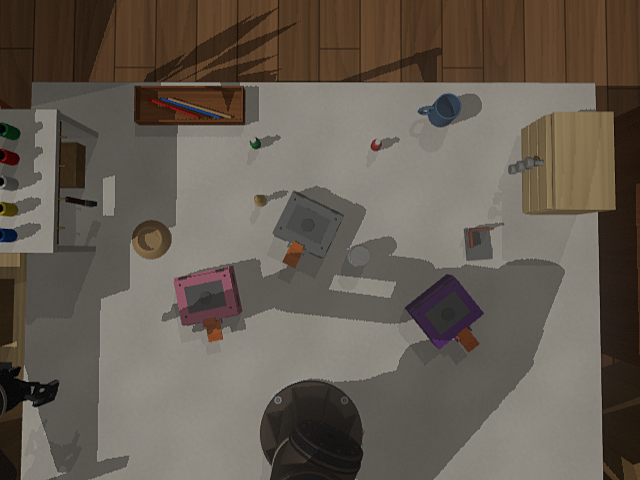

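View pics/scene1.png

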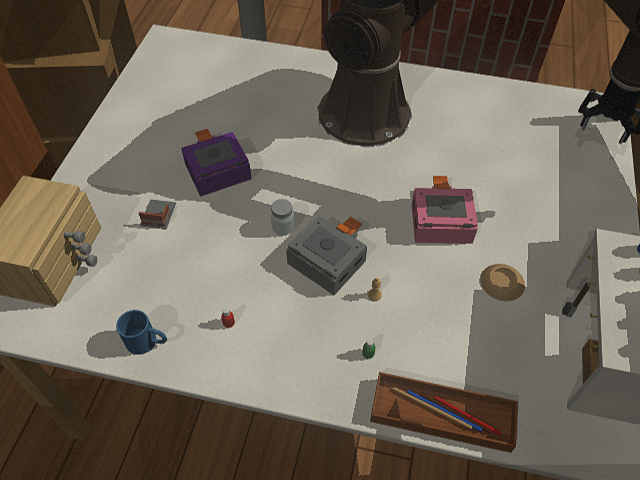

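Three bunker shapes show in the top view: pink at (208,297), purple at (445,312) and grey at (308,225). Grey is the one meant: it has the bishop at (260,200) on its left, the jar at (358,256) on its right, and its tab at (294,254). Next I measure it and confirm with a crop.

```bash
cat >> h.py <<'E'
from scipy.spatial.transform import Rotation as Ro
def cloud(n,d):
    c=bot.calibration(n); v,u=np.mgrid[:480,:640]
    P=np.stack([(u-c['cx'])/c['fx']*d,-(v-c['cy'])/c['fy']*d,-d],-1)
    return P@Ro.from_euler('xyz',c['rotation'],degrees=True).as_matrix().T+np.array(c['position'])
E
python3 - <<'E'
from h import *
z=np.load('pics/top1.npz');p,d=z['p'],z['d'];P=cloud('top',d)
print('table z',np.median(P[150:180,300:340,2]), 'roof z',P[225,295],'scene',end=' ')
w=np.zeros((480,640),bool);w[180:285,262:352]=1
m=w&(P[...,2]>.060)&(P[...,2]<.085)
hsv=cv2.cvtColor(p,cv2.COLOR_RGB2HSV)
o=w&(hsv[...,0]<18)&(hsv[...,1]>150)
g=(m&(hsv[...,1]<60)).astype(np.uint8)
n,l,st,ce=cv2.connectedComponentsWithStats(g);k=1+st[1:,4].argmax()
r=P[l==k]; c,s,a=cv2.minAreaRect((r[:,:2]*1000).astype(np.float32));print('rect',c,s,a,np.median(r[:,2]))
t=P[o&(P[...,2]>.03)];print('tab',o.sum(),t.mean(0),t[:,2].min(),t[:,2].max());
tl=t[t[:,2]<.064];print(len(tl),tl.mean(0),cv2.minAreaRect((tl[:,:2]*1000).astype(np.float32)))
z=np.load('pics/scene1.npz');p2,d2=z['p'],z['d'];Q=cloud('scene',d2)
print('scene table',Q[250,220],'roof',Q[243,326])
h2=cv2.cvtColor(p2,cv2.COLOR_RGB2HSV);w2=np.zeros((480,640),bool);w2[205:300,280:372]=1
r=Q[w2&(Q[...,2]>.066)&(Q[...,2]<.078)&(h2[...,1]<60)];print('scene rect',cv2.minAreaRect((r[:,:2]*1000).astype(np.float32)),np.median(r[:,2]))
t=Q[w2&(h2[...,0]<18)&(h2[...,1]>150)&(Q[...,2]<.062)&(Q[...,2]>.048)];print('scene pad',len(t),t.mean(0),cv2.minAreaRect((t[:,:2]*1000).astype(np.float32)))
for nm,(u,v) in dict(bishop=(260,200),jar=(358,256)).items(): print(nm,P[v,u])
cv2.imwrite('pics/c1.png',np.hstack([cv2.resize(x[:,:,::-1],(400,400),interpolation=cv2.INTER_CUBIC) for x in(p[175:285,250:360],p2[190:300,275:385])]))
E
```

```text
table z 0.00042270067288541213 roof z [0.5640351  0.04299817 0.072703  ] scene rect (560.8016967773438, 12.213645935058594) (149.98606872558594, 144.0461883544922) 64.50088500976562 0.07362557702012107
tab 292 [0.48643456 0.04838669 0.0607302 ] 0.04806148596770754 0.08329298328436008
221 [0.47980322 0.05165416 0.05542133] ((484.6242980957031, 48.89996337890625), (36.17512512207031, 55.198246002197266), 63.83096694946289)
scene table [ 0.59557531 -0.2625806   0.00166818] roof [0.5665543  0.00771246 0.07775491]
scene rect ((554.1036376953125, -25.14080810546875), (230.05377197265625, 129.6602325439453), 63.782630920410156) 0.07167076381203308
scene pad 164 [0.47835228 0.05578669 0.05387722] ((480.350341796875, 52.87420654296875), (38.50552749633789, 47.45026397705078), 61.787899017333984)
bishop [0.63143714 0.13774542 0.05985372]
jar [ 0.48287232 -0.12292226  0.07951585]
```

View pics/c1.png

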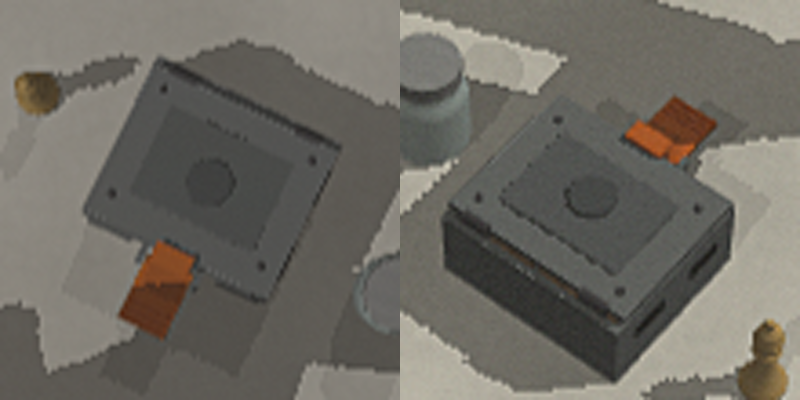

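The crop confirms the grey bunker, with its orange tab facing front-left. Its yaw is about -26° and its pressing point is near (0.466, 0.059). First I turn the tool to align with the bunker and shut the fingers, then travel there.

carry_out(
  dp=[
    [0,0,0],
    [0,0,0],
    [-1,-0.8,0],
    [-1,-0.8,0],
    [-1,-0.8,0],
    [-1,-0.8,0],
    [-1,-0.8,0],
    [-1,-0.8,0],
    [-1,-0.8,0],
    [-1,-0.8,0],
    [-1,-0.8,0],
    [-1,-0.8,0],
  ],
  delta_rot=[
    [0,0,0.78],
    [0,0,0.78],
    [0,0,0],
    [0,0,0],
    [0,0,0],
    [0,0,0],
    [0,0,0],
    [0,0,0],
    [0,0,0],
    [0,0,0],
    [0,0,0],
    [0,0,0],
  ],
  fingers=[-1,-1,-1,-1,-1,-1,-1,-1,-1,-1,-1,-1],
)

```text
clock: 1.3
tcp_pos: [0.3472, 0.3246, 0.1916]
eef_rot: [-180.0, -0.0, 154.0]
wrist_force: [0.6, -0.2, -0.1]
opening: -0.0
grasp_force: 0.0
```

carry_out(
  dp=[
    [-1,-0.83,0],
    [-1,-0.83,0],
    [-1,-0.83,0],
    [-1,-0.83,0],
    [-1,-0.83,0],
    [-1,-0.83,0],
    [-1,-0.83,0],
    [-1,-0.83,0.5],
    [-0.94,-0.82,1],
    [0,0,1],
    [0,0,0.3],
    [0,0,0],
  ],
  delta_rot=[
    [0,0,0],
    [0,0,0],
    [0,0,0],
    [0,0,0],
    [0,0,0],
    [0,0,0],
    [0,0,0],
    [0,0,0],
    [0,0,0],
    [0,0,0],
    [0,0,0],
    [0,0,0],
  ],
  fingers=[-1,-1,-1,-1,-1,-1,-1,-1,-1,-1,-1,-1],
)

```text
clock: 2.5
tcp_pos: [0.465, 0.0604, 0.1209]
eef_rot: [-179.9, -0.1, 154.0]
wrist_force: [0.4, 1.0, -0.5]
opening: -0.0001
grasp_force: 0.0
```

```bash
python3 - <<'E'
from h import *
p,d=snap('scene','s2')
q,_=snap('top','t2')
print(bot.get_state()['tcp_pos'])
cv2.imwrite('pics/c2.png',np.hstack([cv2.resize(x[:,:,::-1],(400,400),interpolation=cv2.INTER_CUBIC) for x in(q[190:290,250:350],p[170:290,275:395])]))
E
```

```text
[0.46626325 0.06080193 0.12234109]
```

View pics/c2.png

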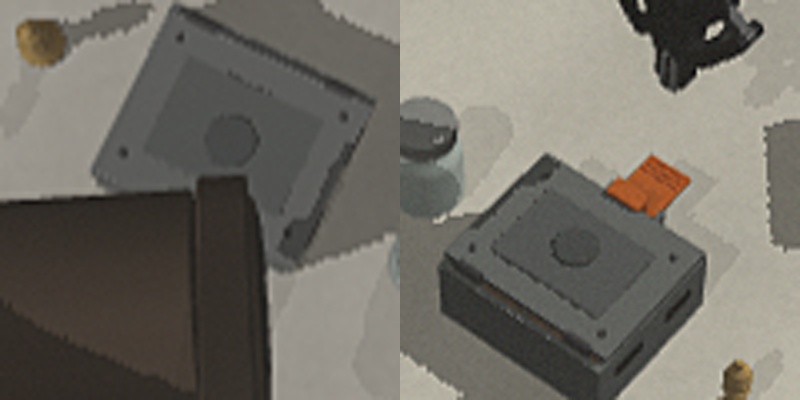

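The fingertip at crop (675,88) hangs above the tab pad at crop (660,170), with nothing touching. The tab is now evenly lit, so I check the pad once more from this frame.

```bash
python3 - <<'E'
from h import *
z=np.load('pics/s2.npz');p,d=z['p'],z['d'];Q=cloud('scene',d)
h=cv2.cvtColor(p,cv2.COLOR_RGB2HSV);w=np.zeros((480,640),bool);w[205:300,280:372]=1
o=w&(h[...,0]<18)&(h[...,1]>150)
t=Q[o&(abs(Q[...,2]-.055)<.005)];print(len(t),t.mean(0),cv2.minAreaRect((t[:,:2]*1000).astype(np.float32)))
def B(X): # bunker frame guess
    a=np.radians(-26);e=np.array([np.cos(a),np.sin(a)]);f=np.array([-e[1],e[0]]);D=X[:,:2]-[.565,.0105];return np.c_[D@e,D@f]
b=B(t)*1000;print('pad bunker',np.percentile(b,[1,99],axis=0))
r=Q[w&(abs(Q[...,2]-.072)<.004)&(h[...,1]<60)];b=B(r)*1000;b=b[(abs(b[:,1])<90)];print('roof',np.percentile(b,[.5,99.5],axis=0))
# finger tip lowest dark points
k=Q[170:215,340:395].reshape(-1,3);k=k[(k[:,2]>.11)&(k[:,2]<.14)];print('tip',len(k),k.min(0),k.max(0),np.percentile(B(k)*1000,[2,98],axis=0))
print('tcp',B(bot.get_state()['tcp_pos'][None])*1000)
E
```

```text
155 [0.4781616  0.05566295 0.05391463] ((481.1717834472656, 52.04151153564453), (38.7556266784668, 47.93507385253906), 61.59074783325195)
pad bunker [[-116.65789927  -16.85842368]
 [ -71.81843742   19.31820321]]
roof [[-56.5270821  -72.2336653 ]
 [ 67.00630996  76.42646233]]Traceback (most recent call last):
  File "<stdin>", line 11, in <module>
    return umr_minimum(a, axis, None, out, keepdims, initial, where)
ValueError: zero-size array to reduction operation minimum which has no identity
```

carry_out(
  dp=[
    [-0.16,0,0.6],
    [0,0,0.6],
    [0,0,0.6],
    [0,0,0.6],
    [0,0,0.15],
    [0,0,0.15],
    [0,0,0.15],
    [0,0,0.1],
    [0,0,0.1],
    [0,0,0],
  ],
  delta_rot=[
    [0,0,0],
    [0,0,0],
    [0,0,0],
    [0,0,0],
    [0,0,0],
    [0,0,0],
    [0,0,0],
    [0,0,0],
    [0,0,0],
    [0,0,0],
  ],
  fingers=[-1,-1,-1,-1,-1,-1,-1,-1,-1,-1],
)

```text
clock: 3.6
tcp_pos: [0.4697, 0.0585, 0.0454]
eef_rot: [-180.0, -0.0, 154.0]
wrist_force: [0.5, 0.7, 0.5]
opening: 0.0003
grasp_force: 0.0
```

```bash
python3 - <<'E'
from h import *
p,d=snap('scene','s3')
s=bot.get_state();print(s['tcp_pos'],s['wrist_force'])
cv2.imwrite('pics/c3.png',cv2.resize(p[130:310,255:435,::-1],(540,540),interpolation=cv2.INTER_CUBIC))
E
```

```text
[0.46969534 0.05849786 0.04549445] [-0.11221462 -0.14260988  0.54702896]
```

View pics/c3.png

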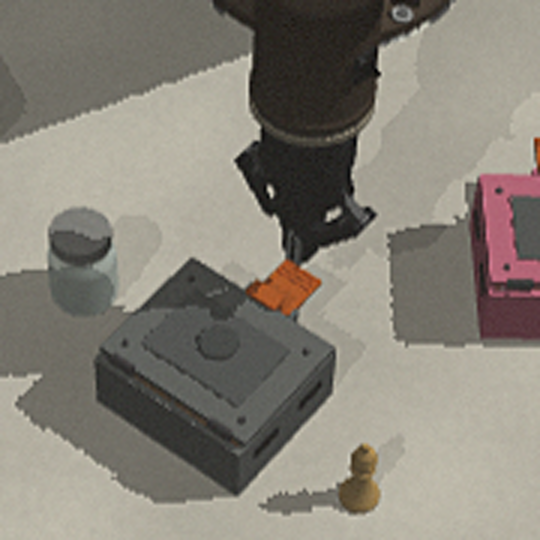

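The fingertip at crop (290,250) sits just beyond the pad's outer edge, which runs from (285,260) to (322,280). The roof is still shut and there is no force. I compare the seen finger position with the reported TCP.

```bash
python3 - <<'E'
from h import *
z=np.load('pics/s3.npz');p,d=z['p'],z['d'];Q=cloud('scene',d)
c=bot.calibration('scene')
def proj(X):
    v=Ro.from_euler('xyz',c['rotation'],degrees=True).as_matrix().T@(np.array(X)-c['position']);return c['cx']-c['fx']*v[0]/v[2],c['cy']+c['fy']*v[1]/v[2]
crop=lambda q:((q[0]-255)*3,(q[1]-130)*3)
for n,X in dict(tcp=(.4697,.0585,.0454),tcp60=(.4697,.0585,.08),pad=(.4704,.0583,.055)).items(): print(n,crop(proj(X)))
for (x,y) in [(292,240),(290,250),(297,250),(292,268),(305,285),(300,225),(215,345),(360,480)]:
    print((x,y),Q[130+y//3,255+x//3].round(4))
h=cv2.cvtColor(p,cv2.COLOR_RGB2HSV);w=np.zeros((480,640),bool);w[205:300,280:372]=1
o=w&(h[...,0]<18)&(h[...,1]>150);t=Q[o];print(t[:,2].min(),t[:,2].max(),np.median(t[:,2]),t[abs(t[:,2]-.055)<.005].mean(0))
print({k:v for k,v in c.items()}.keys())
E
```

```text
tcp (np.float64(295.54571537862665), np.float64(282.94673908762013))
tcp60 (np.float64(297.5275563685922), np.float64(257.60961695016294))
pad (np.float64(295.69789965963815), np.float64(276.59723774479374))
(292, 240) [0.4789 0.0532 0.1129]
(290, 250) [0.4789 0.0513 0.1006]
(297, 250) [0.4855 0.0596 0.1109]
(292, 268) [0.4589 0.0521 0.0521]
(305, 285) [0.4749 0.0657 0.0512]
(300, 225) [0.4856 0.0606 0.142 ]
(215, 345) [0.5733 0.0092 0.0791]
(360, 480) [0.6445 0.1459 0.0342]
0.04587971307901206 1.2949190791418144 0.05475794191572414 [0.47767784 0.05595558 0.05401849]
dict_keys(['fx', 'fy', 'cx', 'cy', 'position', 'rotation'])
```

```bash
python3 - <<'E'
from h import *
c=bot.calibration('scene')
def proj(X):
    v=Ro.from_euler('xyz',c['rotation'],degrees=True).as_matrix().T@(np.array(X)-c['position']);return np.round([c['cx']-c['fx']*v[0]/v[2],c['cy']+c['fy']*v[1]/v[2]],1)
for f,t in(('s2',(.4663,.0608,.1223)),('s3',(.4697,.0585,.0455))):
    z=np.load(f'pics/{f}.npz');Q=cloud('scene',z['d']);h=cv2.cvtColor(z['p'],cv2.COLOR_RGB2HSV)
    print(f,'tcp px',proj(t),proj((t[0],t[1],t[2]+.04)))
    near=(np.hypot(Q[...,0]-t[0],Q[...,1]-t[1])<.03)&(Q[...,2]>.06)&(h[...,2]<110)&~((h[...,1]>150)&(h[...,2]>80))
    v,u=np.nonzero(near);o=np.argsort(-v)[:25]
    for i in o[::2]: print(u[i],v[i],Q[v[i],u[i]].round(3),z['p'][v[i],u[i]])
E
python3 - <<'E'
import cv2
p=cv2.imread('pics/s3.png')
cv2.imwrite('pics/c4.png',cv2.resize(p[180:250,320:400],(800,600)[:1]*1+(600,),interpolation=cv2.INTER_NEAREST))
E
```

```text
s2 tcp px [356.2 204.3] [357.1 193.6]
357 197 [0.477 0.063 0.163] [82 81 74]
358 196 [0.479 0.065 0.169] [79 80 73]
356 196 [0.479 0.06  0.168] [68 68 64]
357 195 [0.478 0.062 0.171] [58 56 57]
354 195 [0.473 0.055 0.163] [39 36 34]
359 195 [0.477 0.067 0.171] [20 16 19]
360 195 [0.48  0.07  0.175] [50 49 45]
353 194 [0.473 0.052 0.166] [55 55 55]
356 194 [0.48  0.06  0.177] [69 72 70]
355 194 [0.475 0.057 0.17 ] [44 44 39]
359 194 [0.476 0.067 0.174] [35 37 33]
356 193 [0.477 0.06  0.176] [72 73 67]
355 193 [0.48  0.058 0.18 ] [36 33 32]
s3 tcp px [353.5 224.3] [354.3 214.5]
354 218 [0.485 0.06  0.09 ] [79 58 47]
355 217 [0.479 0.062 0.088] [66 69 65]
353 217 [0.483 0.058 0.092] [79 67 62]
351 216 [0.479 0.052 0.088] [85 61 50]
352 216 [0.482 0.055 0.094] [42 38 36]
355 216 [0.48  0.062 0.092] [37 36 36]
357 215 [0.484 0.067 0.104] [26 25 21]
358 215 [0.48  0.069 0.099] [56 53 52]
353 215 [0.476 0.056 0.09 ] [68 70 69]
351 215 [0.478 0.051 0.092] [48 54 53]
356 215 [0.485 0.065 0.104] [27 32 27]
359 214 [0.475 0.071 0.097] [51 51 48]
356 214 [0.477 0.064 0.098] [39 36 35]
```

View pics/c4.png

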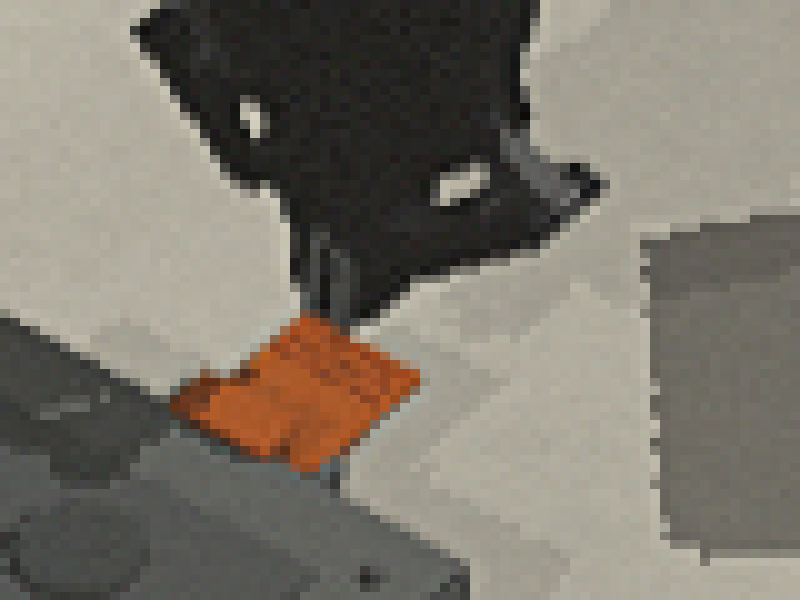

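The finger ends right at the pad's corner at about (325,320) in this crop. It is either some 35 mm above the reported TCP or some 20 mm farther out. The start images show the gripper in both views at a known TCP, so I check there.

```bash
python3 - <<'E'
from h import *
T=np.array([.2097,.6148,.1911])
ps=np.radians(161.16);ty=np.array([np.sin(ps),-np.cos(ps),0])
for n in('top','scene'):
    c=bot.calibration(n);R=Ro.from_euler('xyz',c['rotation'],degrees=True).as_matrix()
    def proj(X):
        v=R.T@(np.array(X)-c['position']);return np.round([c['cx']-c['fx']*v[0]/v[2],c['cy']+c['fy']*v[1]/v[2]],1)
    for k in(0,.0427,-.0427,.057,-.057): print(n,k,proj(T+k*ty-[0,0,-.013]),proj(T+k*ty+[0,0,.04]))
    z=np.load(f'pics/{n}1.npz');Q=cloud(n,z['d']);m=(np.hypot(Q[...,0]-T[0],Q[...,1]-T[1])<.09)&(Q[...,2]>.05)
    K=Q[m];print(n,m.sum(),'zmin pct',np.percentile(K[:,2],[0,1,2,5,10,50]).round(3))
    K2=K[K[:,2]<np.percentile(K[:,2],6)];print(K2[:12].round(3).tolist())
    if n=='scene': cv2.imwrite('pics/c5.png',cv2.resize(z['p'][60:150,560:640,::-1],(533,600),interpolation=cv2.INTER_NEAREST))
E
```

```text
top 0 [ 47.5 372.3] [ 40.7 375.4]
top 0.0427 [ 30.5 366.3] [ 23.3 369.2]
top -0.0427 [ 64.5 378.3] [ 58.2 381.6]
top 0.057 [ 24.8 364.2] [ 17.4 367.1]
top -0.057 [ 70.3 380.4] [ 64.1 383.6]
top 1588 zmin pct [0.242 0.251 0.254 0.264 0.287 0.346]
[[0.235, 0.658, 0.25], [0.235, 0.657, 0.248], [0.235, 0.658, 0.256], [0.234, 0.657, 0.255], [0.234, 0.656, 0.253], [0.233, 0.655, 0.251], [0.233, 0.653, 0.251], [0.232, 0.654, 0.246], [0.233, 0.665, 0.259], [0.235, 0.655, 0.265], [0.235, 0.653, 0.265], [0.233, 0.655, 0.258]]
scene 0 [595.6 145.3] [599.6 137.4]
scene 0.0427 [612.6 151.9] [616.9 144.1]
scene -0.0427 [579.  138.8] [582.7 130.9]
scene 0.057 [618.3 154.1] [622.7 146.3]
scene -0.057 [573.4 136.7] [577.1 128.8]
scene 3531 zmin pct [0.238 0.255 0.266 0.289 0.299 0.399]
[[0.188, 0.567, 0.29], [0.188, 0.574, 0.292], [0.187, 0.576, 0.291], [0.199, 0.543, 0.292], [0.191, 0.565, 0.29], [0.19, 0.569, 0.29], [0.197, 0.544, 0.287], [0.197, 0.547, 0.288], [0.198, 0.555, 0.29], [0.199, 0.549, 0.287], [0.203, 0.55, 0.291], [0.199, 0.553, 0.288]]
```

View pics/c5.png

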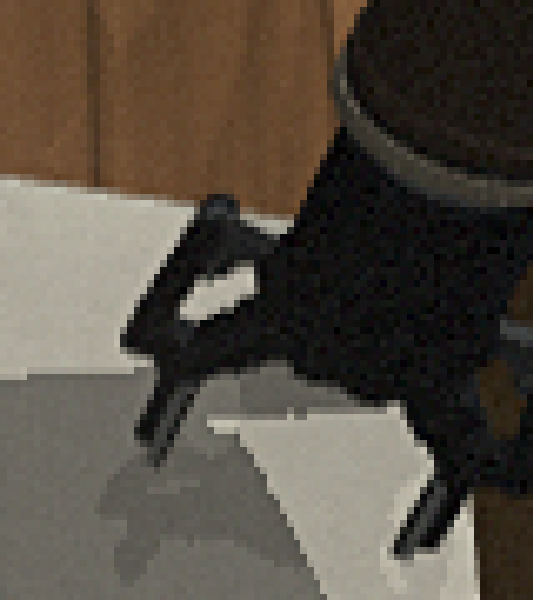

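In the start picture the open fingertips at crop (155,460) and (400,555) lie about 45 mm above the reported TCP. Allowing 13 mm for the open fingers, the real tips are about 33 mm above the reading and the x and y agree. I go on downward in small steps, watching the force.

carry_out(
  dp=[
    [0,0,0.4],
    [0,0,0.2],
    [0,0,0.2],
    [0,0,0.1],
    [0,0,0.1],
    [0,0,0],
  ],
  delta_rot=[
    [0,0,0],
    [0,0,0],
    [0,0,0],
    [0,0,0],
    [0,0,0],
    [0,0,0],
  ],
  fingers=[-1,-1,-1,-1,-1,-1],
)

```text
clock: 4.25
tcp_pos: [0.4695, 0.0585, 0.0201]
eef_rot: [-180.0, -0.0, 154.0]
wrist_force: [0.1, -1.0, 0.4]
opening: -0.0003
grasp_force: 0.0
```

carry_out(
  dp=[
    [0,0,0.1],
    [0,0,0.1],
    [0,0,0.1],
    [0,0,0],
  ],
  delta_rot=[
    [0,0,0],
    [0,0,0],
    [0,0,0],
    [0,0,0],
  ],
  fingers=[-1,-1,-1,-1],
)

```text
clock: 4.65
tcp_pos: [0.4697, 0.0586, 0.0128]
eef_rot: [180.0, -0.0, 154.0]
wrist_force: [-0.2, 1.0, 2.4]
opening: 0.0001
grasp_force: 1.3
```

```bash
python3 - <<'E'
from h import *
p,d=snap('scene','s4')
s=bot.get_state();print(s['tcp_pos'],s['wrist_force'])
cv2.imwrite('pics/c6.png',cv2.resize(p[180:250,320:400,::-1],(686,600),interpolation=cv2.INTER_NEAREST))
E
```

```text
[0.46969813 0.05854643 0.01287316] [-0.86477771  1.80066197  1.92804889]
```

View pics/c6.png

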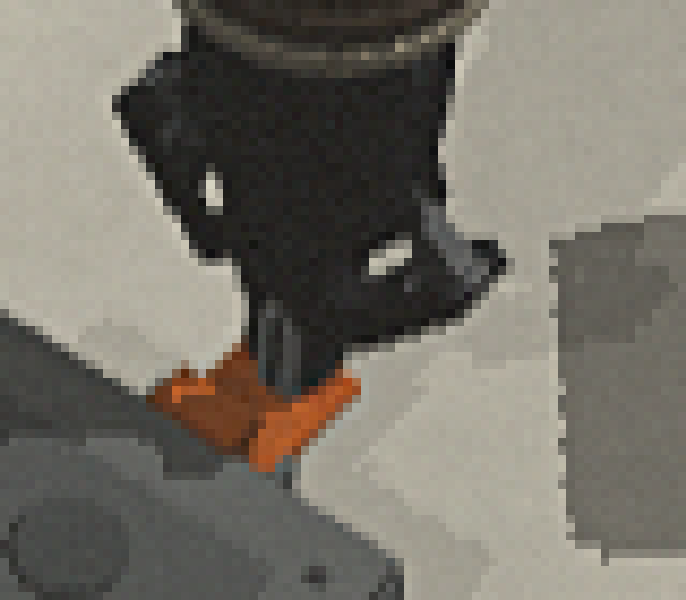

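The fingers now stand on the pad at crop (290,390), with about 2 N of force. The tip is therefore about 41 mm above the reading, and I press 10 mm farther.

carry_out(
  dp=[
    [0,0,0.1],
    [0,0,0.1],
    [0,0,0.1],
    [0,0,0.1],
    [0,0,0],
    [0,0,0],
    [0,0,0],
    [0,0,0],
  ],
  delta_rot=[
    [0,0,0],
    [0,0,0],
    [0,0,0],
    [0,0,0],
    [0,0,0],
    [0,0,0],
    [0,0,0],
    [0,0,0],
  ],
  fingers=[-1,-1,-1,-1,-1,-1,-1,-1],
)

```text
clock: 5.5
tcp_pos: [0.4697, 0.0587, 0.0036]
eef_rot: [180.0, 0.0, 154.0]
wrist_force: [-6.4, 3.4, 27.6]
opening: -0.0
grasp_force: 13.9
```

```bash
python3 - <<'E'
from h import *
p,d=snap('scene','s5')
s=bot.get_state();print(s['tcp_pos'],s['wrist_force'])
Q=cloud('scene',d);a=np.radians(-26);e=np.array([np.cos(a),np.sin(a)]);f=np.array([-e[1],e[0]])
D=Q[...,:2]-[.5693,.0101];b=np.stack([D@e,D@f],-1)
m=(abs(b[...,1])<.06)&(b[...,0]>-.055)&(b[...,0]<.07)&(Q[...,2]>.06)&(Q[...,2]<.2)
print(np.percentile(Q[m][:,2],[2,50,98]))
cv2.imwrite('pics/c7.png',cv2.resize(p[130:310,255:435,::-1],(540,540),interpolation=cv2.INTER_CUBIC))
E
```

```text
[0.46969643 0.05867686 0.00355311] [-5.36007436  2.72156153 26.40105095]
[0.0627788  0.12103718 0.16636989]
```

View pics/c7.png

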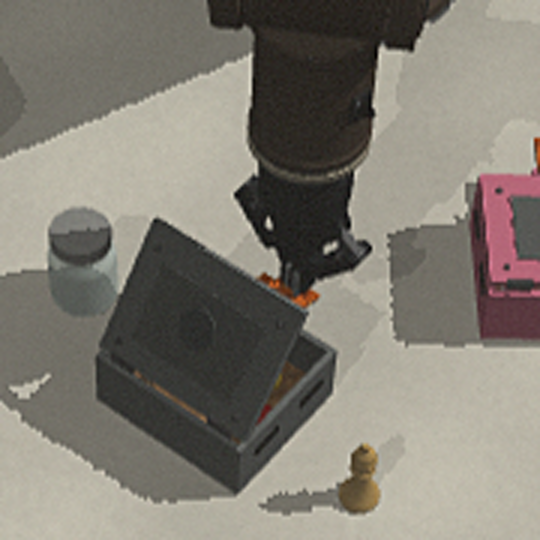

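carry_out(
  dp=[
    [0,0,-0.2],
    [0,0,-0.5],
    [0,0,-0.7],
    [0,0,-0.7],
    [0,0,-0.7],
    [0,0,-0.7],
    [0,0,-0.7],
    [0,0,0],
    [-0.7,0,0],
    [-0.7,0,0],
    [-0.7,0,0],
    [0,0,0],
  ],
  delta_rot=[
    [0,0,0],
    [0,0,0],
    [0,0,0],
    [0,0,0],
    [0,0,0],
    [0,0,0],
    [0,0,0],
    [0,0,0],
    [0,0,0],
    [0,0,0],
    [0,0,0],
    [0,0,0],
  ],
  fingers=[-1,-1,-1,-1,-1,-1,-1,-1,-1,-1,-1,-1],
)

```text
clock: 6.75
tcp_pos: [0.5185, 0.0348, 0.1071]
eef_rot: [180.0, 0.0, 154.0]
wrist_force: [-0.2, 0.2, 0.3]
opening: -0.0001
grasp_force: 0.0
```

The roof stands half open, its front edge running from crop (155,220) to (305,310), and the bunker has not moved. I push the edge back slowly.

carry_out(
  dp=[
    [-0.4,0,0],
    [-0.4,0,0],
    [-0.3,0,0],
    [-0.3,0,0],
    [-0.3,0,0],
    [-0.3,0,0],
    [-0.3,0,0],
    [-0.3,0,0],
    [-0.3,0,0],
    [-0.3,0,0],
    [-0.3,0,0],
  ],
  delta_rot=[
    [0,0,0],
    [0,0,0],
    [0,0,0],
    [0,0,0],
    [0,0,0],
    [0,0,0],
    [0,0,0],
    [0,0,0],
    [0,0,0],
    [0,0,0],
    [0,0,0],
  ],
  fingers=[-1,-1,-1,-1,-1,-1,-1,-1,-1,-1,-1],
)

```text
clock: 7.85
tcp_pos: [0.5964, -0.0031, 0.1083]
eef_rot: [180.0, 0.0, 154.0]
wrist_force: [-2.0, 0.8, 16.5]
opening: 0.0001
grasp_force: 0.6
```

```bash
cat > r.py <<'E'
from h import *
import sys
f=sys.argv[1]
p,d=snap('scene',f)
s=bot.get_state();print(s['tcp_pos'],s['wrist_force'])
Q=cloud('scene',d);a=np.radians(-26);e=np.array([np.cos(a),np.sin(a)]);g=np.array([-e[1],e[0]])
D=Q[...,:2]-[.5693,.0101];b=np.stack([D@e,D@g],-1)
m=(abs(b[...,1])<.06)&(b[...,0]>-.03)&(b[...,0]<.13)&(Q[...,2]>.08)&(Q[...,2]<.185)
for z in(.09,.11,.13,.15,.17):
    k=m&(abs(Q[...,2]-z)<.006);print(z,k.sum(),'x',(np.median(b[k][:,0])*1000).round(1) if k.sum() else None)
cv2.imwrite(f'pics/c{f}.png',cv2.resize(p[130:310,255:435,::-1],(540,540),interpolation=cv2.INTER_CUBIC))
E
python3 r.py s6
```

```text
[ 0.5977564  -0.00365195  0.1085528 ] [1.49201467 1.12219501 5.7589048 ]
0.09 111 x 60.5
0.11 127 x 59.5
0.13 155 x 57.9
0.15 149 x 55.0
0.17 146 x 51.1
```

carry_out(
  dp=[
    [0,0,-0.2],
    [0,0,-0.2],
    [-0.2,0,0],
    [-0.2,0,0],
    [-0.2,0,0],
    [-0.2,0,0],
    [-0.2,0,0],
    [-0.1,0,0],
    [0,0,0],
    [0,0,0],
  ],
  delta_rot=[
    [0,0,0],
    [0,0,0],
    [0,0,0],
    [0,0,0],
    [0,0,0],
    [0,0,0],
    [0,0,0],
    [0,0,0],
    [0,0,0],
    [0,0,0],
  ],
  fingers=[-1,-1,-1,-1,-1,-1,-1,-1,-1,-1],
)

```text
clock: 8.9
tcp_pos: [0.6201, -0.0149, 0.1178]
eef_rot: [-180.0, -0.0, 154.0]
wrist_force: [0.0, -0.5, -0.1]
opening: 0.0001
grasp_force: 0.0
```

```bash
python3 r.py s7
```

```text
[ 0.62007558 -0.01483273  0.11788   ] [-0.00870666 -0.02131454 -0.33079286]
0.09 57 x 68.7
0.11 57 x 73.1
0.13 73 x 77.5
0.15 83 x 80.9
0.17 103 x 82.7
```

carry_out(
  dp=[
    [0.3,0,0],
    [0.8,0,0],
    [1,0,0],
    [1,0,0],
    [1,0,-0.5],
    [1,0,-1],
    [1,0,-1],
    [0,0,-1],
    [0,0,0],
    [0,0,0],
    [0,0,0],
  ],
  delta_rot=[
    [0,0,0],
    [0,0,0],
    [0,0,0],
    [0,0,0],
    [0,0,0],
    [0,0,0],
    [0,0,0],
    [0,0,0],
    [0,0,0],
    [0,0,0],
    [0,0,0],
  ],
  fingers=[-1,-1,-1,-1,-1,-1,-1,-1,-1,-1,-1],
)

```text
clock: 10.05
tcp_pos: [0.4826, 0.0519, 0.2047]
eef_rot: [-180.0, -0.1, 154.0]
wrist_force: [-0.0, 0.5, -0.5]
opening: -0.0001
grasp_force: 0.0
```

```bash
python3 r.py s8
```

```text
[0.48257273 0.05187282 0.20453973] [ 0.50650697 -0.32054831  0.622955  ]
0.09 51 x 70.1
0.11 39 x 77.0
0.13 69 x 82.9
0.15 80 x 87.9
0.17 65 x 92.0
```

View pics/cs8.png

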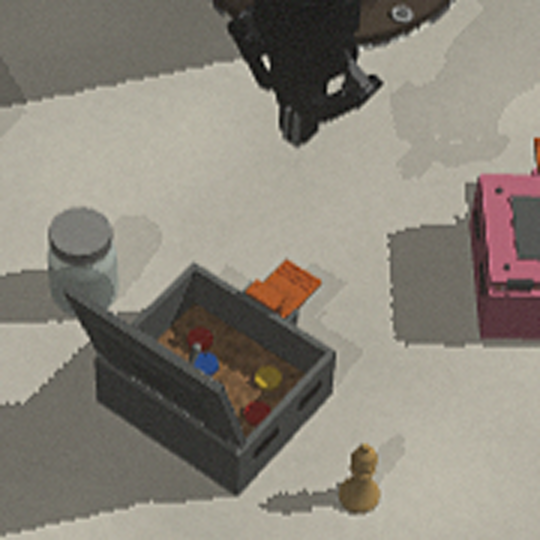

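The roof leans fully back, its top edge at crop (75,300) to (240,440), with a slope matching 1.85 rad. The bunker, jar and bishop have not moved, and the gripper is clear at (300,130).

```bash
python3 -c "
from rig import bot
print(bot.job_done())"
```

```text
the job is handed in; nothing more can be done
None
```

I pressed the grey bunker's tab, the roof sprang half open, and I pushed it back until it stayed fully open by itself; the job was handed in at about 10 s, with the bunker, bishop and jar unmoved and the robot clear.

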